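Extend the tray puller in its cleaning cradle

TASK

Lay the closed tray puller flat in the steel cradle, button up and with the crosshead beyond the left end of the cradle as the robot sees it, and let go of it. Press the release button and let it up so that the tube springs out to its first stop, then take the pull grip and draw the tube out fully to its second stop. Finish while holding it there, extended against its spring with the puller still lying in the cradle, so that the tube can be wiped; leave the jar, ring cutter and dough scraper alone.

Things in the scene. Friction and masses are not known exactly. Their poses are not given: they have to be found in the camera images.
- puller: Loose telescoping tray puller (280 g, +-30 percent), lying closed, button up. Origin on its underside; x along the pole to the crosshead, z up. Black housing x -95 to +85, 30 wide, 34 high; at +x an aluminium crosshead 84 wide (x 85 to 103) with two steel hooks to x = 132; at -x the pull grip. Balance point about x = 10.
- puller_center (a point): On the housing's axis above the puller's origin, half-way up (17 above the underside), axes as the puller. Grasp the housing across its 30 mm width just on the crosshead side of here (x +5 to +25), clear of the button.
- puller_head (a point): Centre of the crosshead, 94 mm along +x from puller_center.
- button_top (a point): Centre of the top of the aluminium release button: 18 diameter, stands 7 above the housing's top face, 35 mm from puller_center towards the pull grip. Axes as the puller.
- pull_grip (a point): Centre of the neck of the pull grip, axes as the puller; moves with the steel tube (16 diameter). Neck 34 long, 22 wide, 26 high, pinched across its width; beyond it (-x) an end flange 40 wide, 30 high, 8 long. Closed, it is 114 mm from puller_center and the neck nearly touches the housing. It is drawn out along -x.
- cradle: Steel cradle fixed to the counter, origin under its middle: base plate 200 x 66, 6 thick, and two saddles 18 long, centred at x = -65 and +65, open on top, slot 36 wide, flared above z = 30 to about 60 wide, top at z = 45. 112 mm free between the saddles for fingers. The pole lies in both saddles with its underside at z = 14.
- cradle_seat (a point): Where puller_center belongs, with the same axes, when the puller lies in the cradle: 31 above the counter, x towards the end where the crosshead goes. The crosshead stays outside the +x saddle, 11 mm from its outer face when exactly on the seat, and bears on it under pull. The pole may lie up to 8 mm either way along x.
- puller_tube (a joint): How far the tube is drawn out, m: 0 closed and caught; 0.03 first stop, to which a spring pushes it when the button is pressed; 0.11 second stop, a hard end. Beyond the first stop the spring draws it back with 60 N per m (about 5 N at the second stop), so it goes back if let go.
- puller_button (a joint): How far the button is pressed, m: 0 up, 0.005 fully down; about 5 N presses it down (1.5 N to start), the catch frees at 0.003; it springs up again when let go.
- jar: Bystander: glass jar, 68 diameter, 100 high, standing; origin at its foot.
- cutter: Bystander: steel ring cutter, 72 diameter, 45 high; origin at its foot.
- scraper: Bystander: dough scraper lying flat, blade 100 x 120 with a wooden grip 28 thick; origin at the underside.
Mind the look-alikes: they are no part of the job. What is shaped like the cradle but red is not meant.

How it is judged:
On the way, in this order (a step that is already met when the one before it is completed fails the run):
1. the puller lies closed in the cradle, crosshead at the +x end, and is let go (x of puller_center in the frame of cradle_seat between -0.016 and 0.022 m and y of puller_center in the frame of cradle_seat between -0.006 and 0.006 m and z of puller_center in the frame of cradle_seat between -0.004 and 0.004 m and x of puller_head in the frame of cradle_seat above 0.06 m and angle between the x axis of puller_center and the x axis of cradle_seat, either way round below 0.1 rad and angle between puller_center's own z axis and vertical below 0.1 rad and value of joint puller_tube below 0.006 m and contact force between the fingers and puller below 0.1 N), for 0.2 s.
2. the button is pressed with the puller in the cradle (x of puller_center in the frame of cradle_seat between -0.016 and 0.022 m and y of puller_center in the frame of cradle_seat between -0.006 and 0.006 m and z of puller_center in the frame of cradle_seat between -0.004 and 0.004 m and x of puller_head in the frame of cradle_seat above 0.06 m and angle between the x axis of puller_center and the x axis of cradle_seat, either way round below 0.1 rad and angle between puller_center's own z axis and vertical below 0.1 rad and value of joint puller_button above 0.003 m).
3. the button is up again and the tube has sprung out to its first stop (x of puller_center in the frame of cradle_seat between -0.016 and 0.022 m and y of puller_center in the frame of cradle_seat between -0.006 and 0.006 m and z of puller_center in the frame of cradle_seat between -0.004 and 0.004 m and x of puller_head in the frame of cradle_seat above 0.06 m and angle between the x axis of puller_center and the x axis of cradle_seat, either way round below 0.1 rad and angle between puller_center's own z axis and vertical below 0.1 rad and value of joint puller_button below 0.0015 m and value of joint puller_tube between 0.018 and 0.05 m), for 0.1 s.
At the end, for the whole second after the job is handed in: The tube is held drawn out to its second stop (within 6 mm of the 110 mm stop) by the fingers, still, the button up, while the puller lies flat in the cradle (within 6 mm sideways, 4 mm in height, -16 to +22 mm along it, 0.1 rad) with its crosshead at the seat's +x end (x of puller_center in the frame of cradle_seat between -0.016 and 0.022 m and y of puller_center in the frame of cradle_seat between -0.006 and 0.006 m and z of puller_center in the frame of cradle_seat between -0.004 and 0.004 m and x of puller_head in the frame of cradle_seat above 0.06 m and angle between the x axis of puller_center and the x axis of cradle_seat, either way round below 0.1 rad and angle between puller_center's own z axis and vertical below 0.1 rad and value of joint puller_tube above 0.104 m and value of joint puller_button below 0.0015 m and contact force between the fingers and puller above 2 N and linear speed of puller below 0.02 m/s and velocity of joint puller_tube between -0.02 and 0.02 m/s); the arm keeps its last pose, push and grip.
It fails at once if the jar is pushed more than 25 mm (distance of jar from where it was at the start of the episode above 0.025 m).
It fails at once if the cutter is pushed more than 25 mm (distance of cutter from where it was at the start of the episode above 0.025 m).
It fails at once if the scraper is pushed more than 25 mm (distance of scraper from where it was at the start of the episode above 0.025 m).
It also fails if it takes over 58 s, if anything falls off the work surface, if the arm or the gripper's body presses on something with over 40 N, if the wrist force passes 120 N, or if a joint passes its speed limit or range.

ROBOT

A 7-joint arm with a two-finger parallel gripper is mounted at the origin on the work surface. World frame = base frame: x ahead of the robot, y to its left, z up, the work surface at z = 0. Lengths are in m, angles in rad, forces in N, time in s.
With the tool pointing down it reaches from about 0.425 to 0.95 m from the base axis. Payload 4.7 kg.
Tool frame: the origin (TCP) lies on the centre line of the jaws, within the pads' length; the fingertips stand robot.nose_length ahead of it and the grasp point (between the pads) lies 8 mm behind it (robot.nose_length is the distance from the TCP to the fingertips, in m); z points along the fingers, x is the direction in which the jaws open and shut, and the axes are right-handed (so a half turn about z gives the same grasp; the last joint's range is limited). The gripper opens to 85 mm and grips with 20 to 120 N. Pads are 22 mm wide; open, the fingers measure 114 mm over their backs; the gripper's body (76 mm by 85 mm) begins 54 mm behind the grasp point. The pads swing forward as they close: fully open they stand 13 mm farther back than shut.
Start: joints at [1.114, 0.469, -0.049, 1.532, 0.024, 1.141, -0.082], TCP at [0.28, -0.614, 0.242] pointing down, gripper open.
Joint ranges: [-2.59, 2.59], [-0.33, 1.99], [-1.39, 1.29], [0.1, 2.45], [-1.04, 4.18], [0.21, 1.99], [-2.66, 2.66]. Speed limits (rad/s): [2.57, 2.57, 3.14, 3.14, 3.14, 3.14, 3.14].

INTERFACE

Orientations are given as [roll, pitch, yaw] about the fixed x, y, z axes, in that order (R = Rz(yaw) Ry(pitch) Rx(roll)).
In Python, from plant import robot gives the robot as it stands. Calls block until the motion is done:
- robot.goto(position, orientation): joint-space move of the TCP to a pose.
- robot.move_straight(position, vel=0.15, attitude=None, contact_N=None): straight line of the TCP; attitude=None keeps the orientation; vel is the mean speed in m/s. With contact_N (N) it stops when the force on the tool has changed by that much, and returns True; else False.
- robot.move_joints(angles): joint-space move.
- robot.grip(opening, strength=None): opening from 0.0 (shut) to 1.0 (fully open); strength is the grip in N (None keeps the last); returns when the fingers have stopped.
- robot.sleep(seconds).
- robot.inverse_kinematics(position, orientation): joint angles nearest the present ones, or None.
- robot.sense(): the state.
- robot.grab_frame(name): name is "scene" or "top" or "wrist"; returns a dict with "image" (384x512x3 uint8, red, green, blue), "range_z" (384x512 float32, m along the optical axis (not along the pixel's ray), 0 where there is no reading), "fx", "fy", "cx", "cy" (pixels), "R" (3x3) and "t" (3): a world point X has camera coordinates R X + t. Camera axes: x right, y down, z forward; pixel columns grow to the right and rows downward; lengths in m; the calibration is good to about 2 mm. A picture is of the moment at which its call begins.
A pose or a line that the arm cannot do raises robot.IKError and nothing moves.
- robot.close_job(): hands the job in, once; it reports no verdict.
The state is a dict: "t": time; "joint_pos": joint angles; "joint_velocities": joint speeds; "effort": joint torques, N m; "tcp_pos": TCP position; "tcp_rot": TCP orientation; "wrist_force": force on the tool from outside, world axes, zero at the start; "torque": the same for the moment, N m; "opening": opening from 0.0 (shut) to 1.0 (fully open).
Only numpy, scipy, OpenCV 4.12 (cv2) and the standard library are available. Lean on these libraries where they do the work, as an engineer would, in place of code of your own. Each camera call takes 0.05 s, during which the arm holds its last target.

## Working session

There is one attempt and no reset: what is moved stays moved. The work goes in short steps, each a Python script; the robot and the scene stay as the last script left them, time stands still between calls to the robot, and variables do not carry over. Pictures are saved under pics/ and viewed, and the job is handed in when it is done.

```bash
ls; mkdir -p pics
python3 - <<'E'
from plant import robot
import cv2
for n in ["scene","top","wrist"]:
    f=robot.grab_frame(n); cv2.imwrite(f"pics/{n}0.png",f["image"][:,:,::-1])
    print(n,f["fx"],f["cx"],f["cy"],f["R"],f["t"])
s=robot.sense();print(s["t"],s["tcp_pos"],s["tcp_rot"],robot.nose_length,s["opening"])
E
```

```text
pics
scene 499.9314069130277 259.0379761358112 183.81138062146061 [[ 0.2008213   0.97962027 -0.0038655 ]
 [ 0.78534224 -0.16335066 -0.59712154]
 [-0.58558379  0.11687898 -0.80214146]] [-0.12047454 -0.39152011  1.9795711 ]
top 351.78552425818896 254.2386406985713 192.7094594932111 [[-0.0082878  -0.99993637  0.00765306]
 [-0.99863764  0.00788225 -0.05158225]
 [ 0.05151864 -0.00807013 -0.99863943]] [0.01611965 0.53089628 1.1022122 ]
wrist 344.3035417767899 252.34611446690445 188.4632984015877 [[ 0.41312093 -0.91067551 -0.00109921]
 [-0.86479727 -0.39268633  0.31292671]
 [-0.28540634 -0.12832598 -0.94977664]] [-0.67429505 -0.03767527  0.38086636]
0.15 [ 0.27987925 -0.61376316  0.24149125] [ 3.14157788e+00  1.53125037e-03 -1.14298139e+00] 0.011 1.001757396023493
```

View pics/scene0.png

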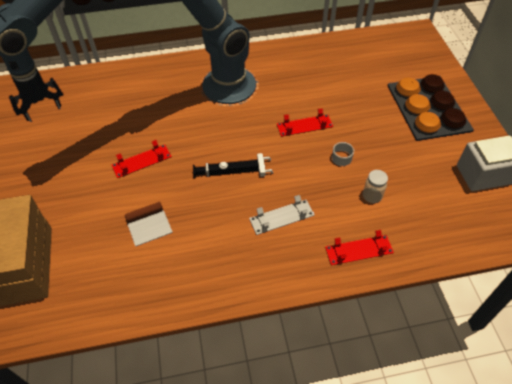

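View pics/top0.png

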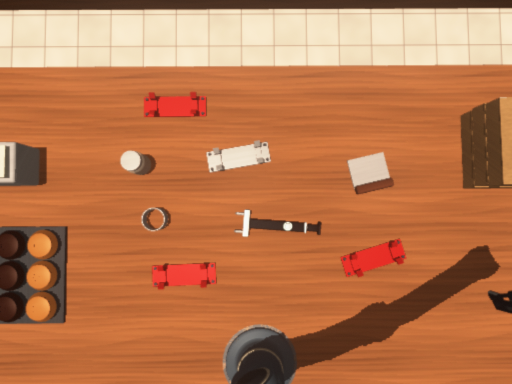

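The top view shows the puller with its crosshead at about (246,223), button (288,226) and grip (318,228). The white/steel cradle is at (239,157), and the red ones are decoys. Next I'll measure them.

```bash
cat > h.py <<'E'
import numpy as np, cv2
def unproj(f,u,v,h):
    R,t=np.array(f["R"]),np.array(f["t"]); C=-R.T@t
    d=R.T@np.array([(u-f["cx"])/f["fx"],(v-f["cy"])/f["fy"],1.0])
    return C+d*(h-C[2])/d[2]
def proj(f,X):
    p=np.array(f["R"])@np.array(X)+f["t"]; return f["cx"]+f["fx"]*p[0]/p[2], f["cy"]+f["fy"]*p[1]/p[2]
def depthpts(f):
    z=f["range_z"]; v,u=np.mgrid[:z.shape[0],:z.shape[1]]
    P=np.stack([(u-f["cx"])/f["fx"]*z,(v-f["cy"])/f["fy"]*z,z],-1)
    return (P-np.array(f["t"]))@np.array(f["R"])
def save(f,name,box=None,s=1):
    im=f["image"][:,:,::-1]
    if box: im=im[box[1]:box[3],box[0]:box[2]]
    cv2.imwrite(name,cv2.resize(im,None,fx=s,fy=s,interpolation=cv2.INTER_CUBIC))
E
python3 - <<'E'
from plant import robot
from h import *
for n,b1 in [("top",(190,120,340,250)),("scene",(180,140,330,250))]:
    f=robot.grab_frame(n); save(f,f"pics/{n}1.png",b1,5)
    P=depthpts(f); print(n,P[b1[1]:b1[3]:8,b1[0]:b1[2]:25,2].round(3)[:4])
    # counter mask by height
    sub=(P[...,2]>0.004)&(P[...,2]<0.07)&(f["range_z"]>0)
    m=np.zeros(sub.shape,np.uint8); m[b1[1]:b1[3],b1[0]:b1[2]]=1
    m=m*sub.astype(np.uint8)
    k,l,st,c=cv2.connectedComponentsWithStats(m)
    for i in range(1,k):
        if st[i,4]>100:
            q=P[l==i]; print(st[i],q.mean(0).round(3),q.min(0).round(3),q.max(0).round(3))
E
```

```text
top [[-0.002 -0.001 -0.004 -0.002 -0.    -0.003]
 [ 0.002  0.001 -0.001  0.    -0.001  0.001]
 [-0.004 -0.001 -0.003 -0.003 -0.002 -0.001]
 [ 0.    -0.002 -0.005  0.01  -0.003  0.001]]
[206 140  65  32 951] [0.65  0.062 0.011] [ 0.602 -0.04   0.004] [0.695 0.166 0.046]
[234 209  87  28 892] [ 0.43  -0.053  0.031] [ 0.396 -0.193  0.004] [0.48  0.077 0.045]
scene [[ 0.006 -0.005  0.001  0.001 -0.007 -0.001]
 [ 0.005 -0.002  0.007 -0.     0.006 -0.001]
 [-0.005  0.001 -0.002  0.005 -0.001 -0.001]
 [ 0.006  0.003  0.04   0.037  0.005  0.   ]]
[188 148  86  30 997] [ 0.432 -0.056  0.026] [ 0.349 -0.204  0.004] [0.48  0.081 0.047]
[ 248  194   67   43 1048] [0.648 0.062 0.013] [ 0.576 -0.042  0.004] [0.707 0.17  0.05 ]
```

View pics/top1.png

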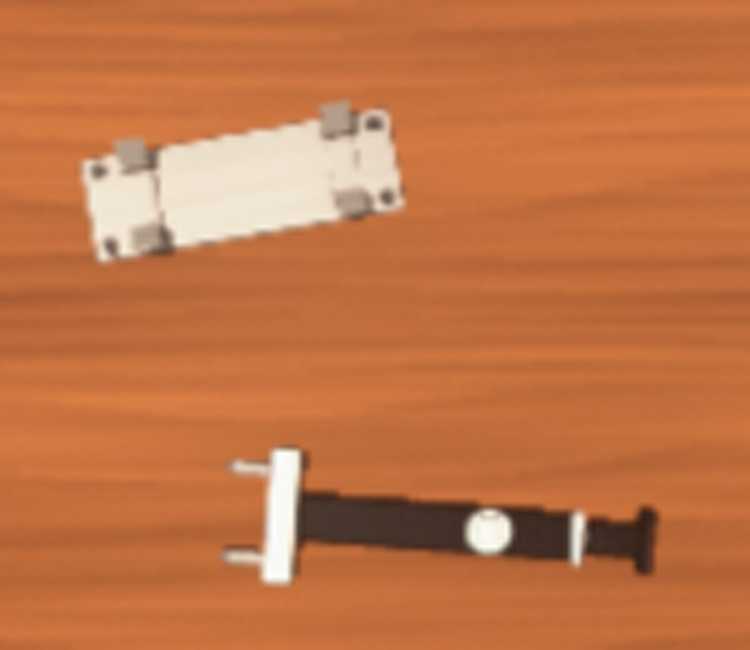

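View pics/scene1.png

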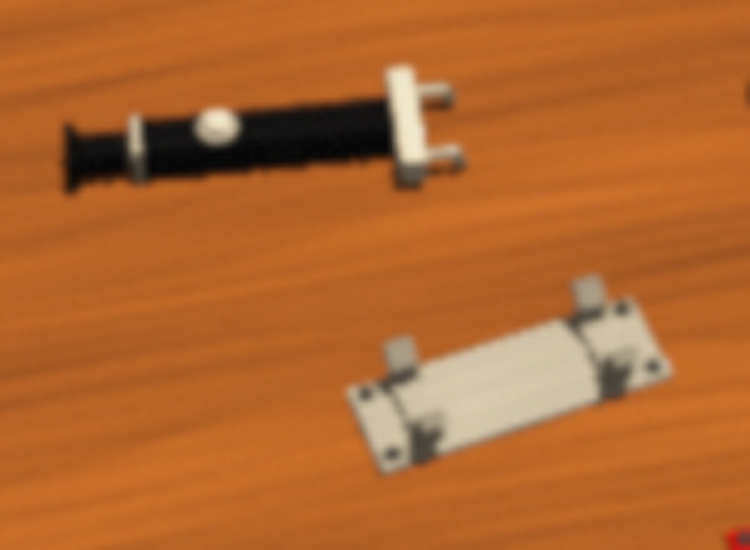

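Run:
```python
from plant import robot
from h import *
f=robot.grab_frame("top")
g=lambda x,y,h:unproj(f,(x+.5)/5-.5+190,(y+.5)/5-.5+120,h)
c=np.array([g(*p,0.006) for p in [(83,162),(388,110),(404,205),(100,262)]])
s=np.array([g(*p,0.006) for p in [(98,171),(374,123),(388,197),(111,246)]])
print(c.round(4),c.mean(0),s.mean(0)); print(np.linalg.norm(c-np.roll(c,1,0),axis=1))
for q in(c,s):
  d=q[0]+q[3]-q[1]-q[2]; print(np.arctan2(d[1],d[0]))
b=g(489,531,.041);rg=g(578,538,.034);hd=g(283,515,.034);e=g(646,540,.03)
print(b,rg,hd,e)
for p in (rg,hd,e): d=(p-b); print(np.linalg.norm(d[:2]),np.arctan2(d[1],d[0]))
```

```text
[[ 0.6634  0.1649  0.006 ]
 [ 0.6958 -0.0313  0.006 ]
 [ 0.6342 -0.041   0.006 ]
 [ 0.5989  0.1541  0.006 ]] [0.64808486 0.06165909 0.006     ] [0.64838904 0.06232272 0.006     ]
[0.06544985 0.19883148 0.06235029 0.19821063]
1.7420304020152186
1.7385650762010498
[ 0.42669565 -0.0892901   0.041     ] [ 0.42159143 -0.14519274  0.034     ] [0.43737869 0.03767604 0.034     ] [ 0.41979441 -0.18817473  0.03      ]
0.05613517820283944 -1.661849392384829
0.12741478879868035 1.4868532661308558
0.09912516308070737 -1.6404741645024783
```

Run:
```python
from plant import robot
from h import *
import math
robot.goto([0.45,-0.05,0.26],[math.pi,0,-0.084])
f=robot.grab_frame("wrist"); save(f,"pics/w1.png",None,1.5); np.save("w1.npy",f,allow_pickle=True)
robot.goto([0.62,0.062,0.26],[math.pi,0,0.169])
f=robot.grab_frame("wrist"); save(f,"pics/w2.png",None,1.5); np.save("w2.npy",f,allow_pickle=True)
s=robot.sense();print(s["t"],s["joint_pos"],s["wrist_force"],-f["R"].T@f["t"])
```

```text
3.3417 [ 0.35058551  0.46224412 -0.72138316  1.61419343  0.32438957  1.18976215
 -0.27432192] [-0.23080052  0.04182732  0.25196504] [0.6077727  0.14066345 0.39088081]
```

View pics/w1.png

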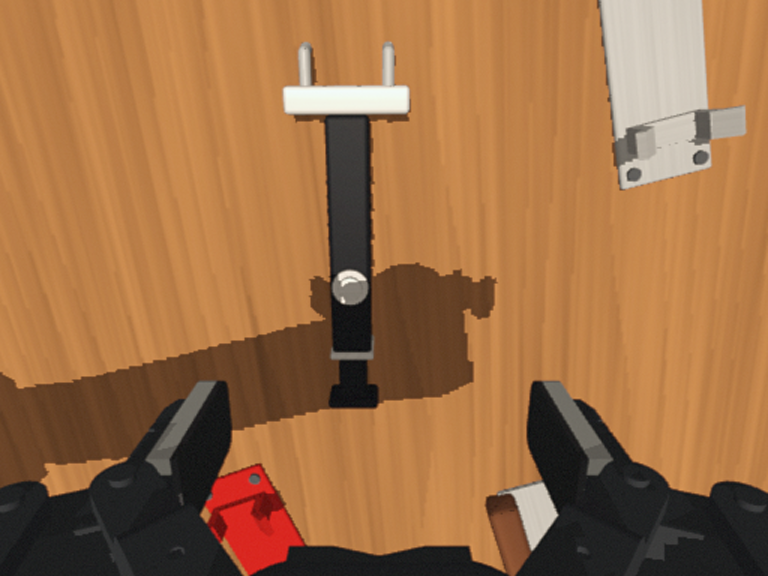

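View pics/w2.png

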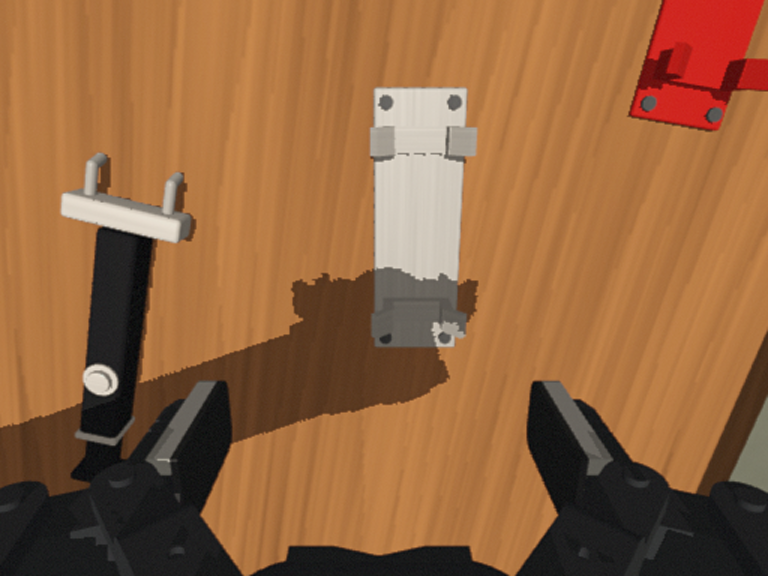

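Wrist views: in w1 the button is at (350,287), the crosshead top at (346,99) and the flange at (354,396). In w2 the cradle plate corners are at (374,88), (466,88), (454,346) and (374,346).

Run:
```python
from h import *
f=np.load("w1.npy",allow_pickle=True).item()
g=lambda x,y,h:unproj(f,(x+.5)/1.5-.5,(y+.5)/1.5-.5,h)
b=g(350,287,.041);hd=g(346.5,99,.034);hc=[g(327,120,.034),g(370,120,.034),g(374,345,.034),g(331,345,.034)]
print(b,hd); hc=np.array(hc);print(hc.round(4),np.linalg.norm(hc[0]-hc[1]))
m=(hc[0]+hc[1]-hc[2]-hc[3]);print(np.arctan2(m[1],m[0]))
P=depthpts(f); print("depth z btn, head, housing",[np.round(P[int(y/1.5),int(x/1.5)],4) for x,y in[(350,290),(346,100),(348,200),(354,396)]])
d=hd-b;print(np.hypot(*d[:2]),np.arctan2(d[1],d[0]), b+0.035*d/np.hypot(*d[:2]))
# housing midline: mean of dark columns per row -> line fit
im=f["image"].astype(int).max(2)
pts=[]
for v in list(range(84,180,4)):
    r=np.where(im[v,205:262]<75)[0]
    if len(r)>15: pts.append(np.r_[g((205+r.mean()+.5)*1.5-.5,(v+.5)*1.5-.5,.034)[:2],len(r)])
pts=np.array(pts);vx,vy,x0,y0=cv2.fitLine(pts[:,:2].astype(np.float32),cv2.DIST_HUBER,0,.01,.01).ravel();print("line",np.arctan2(vy,vx),x0,y0,pts[:,2])
f=np.load("w2.npy",allow_pickle=True).item()
for q in([(374,88),(466,88),(454,346),(374,346)],[(385,102),(455,102),(445,338),(386,338)]):
    c=np.array([g(*p,.006) for p in q]);print(c.mean(0),np.linalg.norm(c-np.roll(c,1,0),axis=1));d=c[0]+c[1]-c[2]-c[3];print(np.arctan2(d[1],d[0]))
```

```text
[ 0.42790533 -0.08704788  0.041     ] [0.43870122 0.03952395 0.034     ]
[[ 0.4245  0.0277  0.034 ]
 [ 0.4527  0.0252  0.034 ]
 [ 0.4405 -0.1372  0.034 ]
 [ 0.408  -0.1343  0.034 ]] 0.028374352724707227
1.4825669061399196
depth z btn, head, housing [array([ 0.4276, -0.0887,  0.0423]), array([0.4376, 0.0396, 0.0288]), array([ 0.4328, -0.026 ,  0.0335]), array([ 0.4206, -0.1823,  0.0296])]
0.12703141477631985 1.4857077038172168 [ 0.43087984 -0.05217451  0.03907134]
line 1.4872204 0.4338494 -0.02035559 [30. 30. 30. 29. 29. 29. 29. 29. 29. 29. 28. 29. 29. 29. 28. 28. 29. 29.
 29. 27. 28. 28. 28. 28.]
[0.64918301 0.06348382 0.006     ] [0.19764229 0.06418199 0.19758412 0.06543114]
1.7366995084751022
[0.64999636 0.06256861 0.006     ] [0.18127168 0.04922678 0.18122623 0.04799844]
1.7413356650851923
```

Run:
```python
from plant import robot
from h import *
import math
a=1.486; ax=np.array([math.cos(a),math.sin(a),0]); c=np.array([0.4305,-0.053,0])
p=c+0.014*ax; o=[math.pi,0,a-math.pi/2]
print(robot.inverse_kinematics(list(p+[0,0,.016]),o))
robot.goto(list(p+[0,0,.12]),o)
print(robot.move_straight(list(p+[0,0,.016]),vel=.12,contact_N=8))
robot.grip(0.0,strength=50)
s=robot.sense();print(s["t"],s["tcp_pos"],s["opening"],s["wrist_force"])
robot.move_straight(list(p+[0,0,.11]),vel=.12)
s=robot.sense();print(s["t"],s["tcp_pos"],s["opening"],s["wrist_force"],s["torque"])
f=robot.grab_frame("top"); save(f,"pics/t2.png",(180,110,350,250),4.5)
f=robot.grab_frame("scene"); save(f,"pics/s2.png",(170,110,340,250),4.5)
```

```text
[ 0.43286683  0.50668404 -0.53455492  2.24694497  0.53133079  0.5097285
 -0.60359916]
False
5.9083 [ 0.43185946 -0.03916672  0.01637777] 0.3435399805002232 [-1.27481887 -0.31546431  5.56360737]
6.8417 [ 0.4310041  -0.03917111  0.10935993] 0.34005516119005263 [-0.3200543   0.78977849 -2.84958932] [ 0.05023486  0.02978859 -0.02962251]
```

View pics/s2.png

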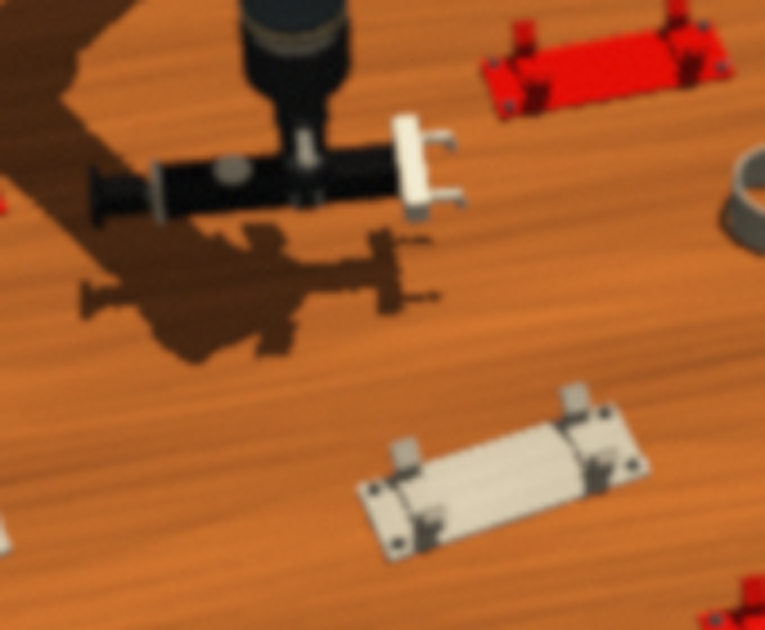

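View pics/t2.png

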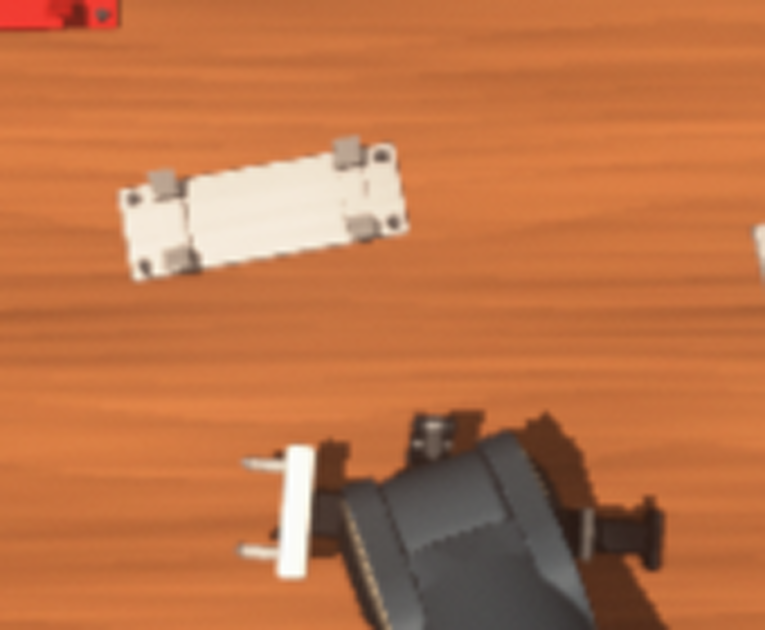

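The puller is held level. I'll move it over the cradle and check alignment before lowering.

Run:
```python
from plant import robot
from h import *
import math
a=1.739; ax=np.array([math.cos(a),math.sin(a),0]); c=np.array([0.649,0.0630,0])
p=c+0.015*ax; o=[math.pi,0,a-math.pi/2]
robot.goto(list(p+[0,0,.10]),o)
s=robot.sense();print(s["t"],s["tcp_pos"],s["wrist_force"],s["tcp_rot"])
f=robot.grab_frame("top"); save(f,"pics/t3.png",(180,110,310,210),6); np.save("t3.npy",f,allow_pickle=True)
f=robot.grab_frame("wrist"); save(f,"pics/w3.png",None,1.5); np.save("w3.npy",f,allow_pickle=True)
```

```text
7.9083 [0.64521519 0.07664833 0.0992466 ] [-0.89159767  0.42877439 -2.97756704] [3.14046533e+00 2.58650724e-03 1.67613593e-01]
```

View pics/t3.png

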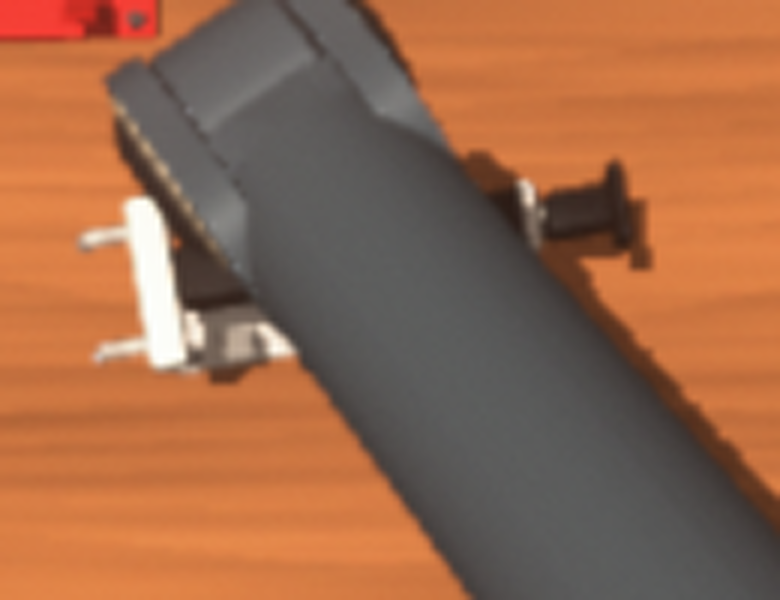

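View pics/w3.png

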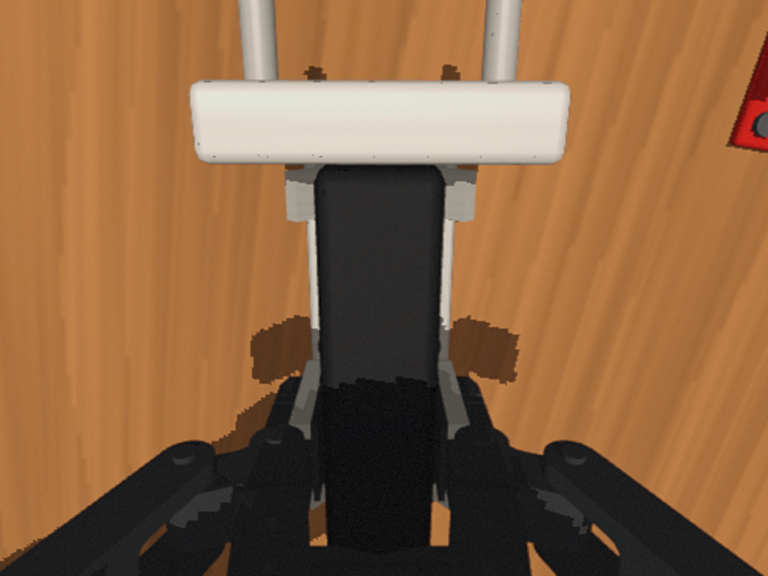

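The saddle (centre column about 380) and the housing (about 381) are aligned. I'll check the position along the axis, then lower.

Run:
```python
from plant import robot
from h import *
import math
a=1.739; ax=np.array([math.cos(a),math.sin(a),0]); c=np.array([0.649,0.0630,0])
f=np.load("w3.npy",allow_pickle=True).item(); P=depthpts(f)
print(P[int(110/1.5),int(380/1.5)])
for x,y in [(380,84),(380,158)]:
    q=unproj(f,(x+.5)/1.5-.5,(y+.5)/1.5-.5,.112);print(q,(q-c)@ax, (q-c)@np.array([-ax[1],ax[0],0]))
p=c+0.015*ax
hit=robot.move_straight(list(p+[0,0,.045]),vel=.1,contact_N=10)
s=robot.sense();print(hit,s["tcp_pos"],s["wrist_force"])
if not hit:
    hit=robot.move_straight(list(p+[0,0,.027]),vel=.03,contact_N=6)
s=robot.sense();print(hit,s["t"],s["tcp_pos"],s["wrist_force"])
f=robot.grab_frame("scene"); save(f,"pics/s4.png",(220,150,350,250),6)
f=robot.grab_frame("wrist"); save(f,"pics/w4.png",None,1.5)
```

```text
[0.63371792 0.15662753 0.11219807]
[0.63290462 0.16181688 0.112     ] 0.10011684232363162 -0.0006748700963521762
[0.63546764 0.14650452 0.112     ] 0.08459150396121957 -0.0006382467575281547
False [0.6466316  0.07817768 0.04485405] [ 0.09104272 -0.11683087 -1.98588219]
True 9.2167 [0.64665179 0.07771745 0.03048756] [-0.48799755 -0.68061459  3.79572194]
```

View pics/s4.png

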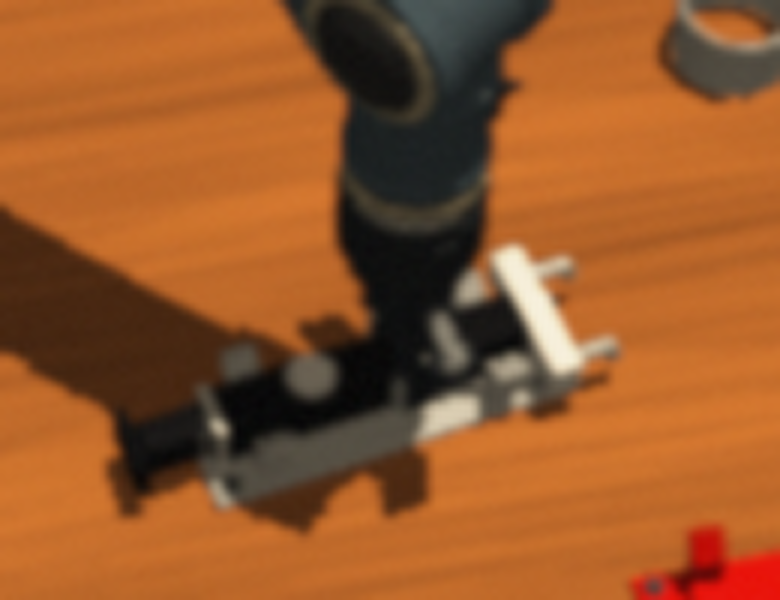

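Run:
```python
from plant import robot
from h import *
import math
a=1.739; ax=np.array([math.cos(a),math.sin(a),0]); c=np.array([0.649,0.0630,0])
o=[math.pi,0,a-math.pi/2]
robot.grip(0.8)
s=robot.sense();print(s["t"],s["tcp_pos"],s["opening"],s["wrist_force"])
p=np.array(s["tcp_pos"]); robot.move_straight([p[0],p[1],.13],vel=.15)
q=c-0.055*ax
robot.goto(list(q+[0,0,.22]),o)
f=robot.grab_frame("wrist"); save(f,"pics/w5.png",None,1.5); np.save("w5.npy",f,allow_pickle=True)
f=robot.grab_frame("top"); np.save("t5.npy",f,allow_pickle=True);save(f,"pics/t5.png",(180,110,350,210),4.5)
print(robot.sense()["t"])
```

```text
9.775 [0.64541044 0.07732746 0.02909402] 0.7979760958649625 [-0.44921912 -0.3843197  -0.27755501]
11.2333
```

View pics/w5.png

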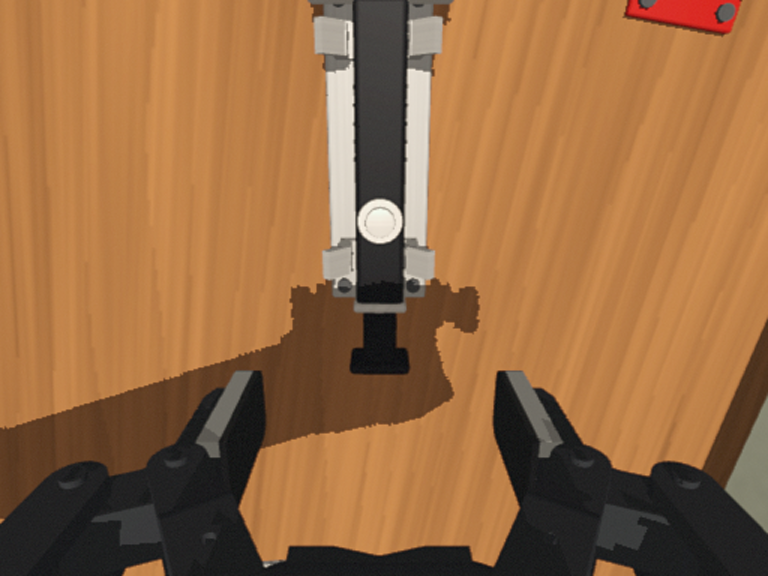

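The puller lies in both saddles, with the button at (380,221) and the grip neck centred on about column 380. Now I'll press the button.

Run:
```python
from plant import robot
from h import *
import math
a=1.739; ax=np.array([math.cos(a),math.sin(a),0]); c=np.array([0.649,0.0630,0]);n=np.array([-ax[1],ax[0],0])
o=[math.pi,0,a-math.pi/2]
f=np.load("w5.npy",allow_pickle=True).item();P=depthpts(f)
g=lambda x,y,h:unproj(f,(x+.5)/1.5-.5,(y+.5)/1.5-.5,h)
b=g(380,221,.055); print(b,P[147,253],(b-c)@ax,(b-c)@n)
fl=g(380,354,.044);print("flange",(fl-c)@ax,(fl-c)@n)
robot.grip(0.0)
robot.goto([b[0],b[1],.10],o)
hit=robot.move_straight([b[0],b[1],.072],vel=.06,contact_N=4)
z0=robot.sense();print(hit,z0["tcp_pos"],z0["wrist_force"],z0["opening"])
hit=robot.move_straight([b[0],b[1],.0595],vel=.015,contact_N=7)
s=robot.sense();print(hit,s["t"],s["tcp_pos"],s["wrist_force"])
np.save("press.npy",s["tcp_pos"])
f=robot.grab_frame("wrist"); save(f,"pics/w6.png",None,1.5)
```

```text
[0.65650952 0.02913165 0.055     ] [0.65639169 0.02896312 0.05354   ] -0.034647551876966325 -0.0017335856440573122
flange -0.12513512566818677 -0.0015370183969111832
False [0.6564983  0.02921244 0.0718402 ] [-0.9920483  -0.01019074  0.52317117] -0.003326510601764646
True 13.7917 [0.65668793 0.02919696 0.06123037] [-0.73995032 -0.15094438  5.44904573]
```

View pics/w6.png

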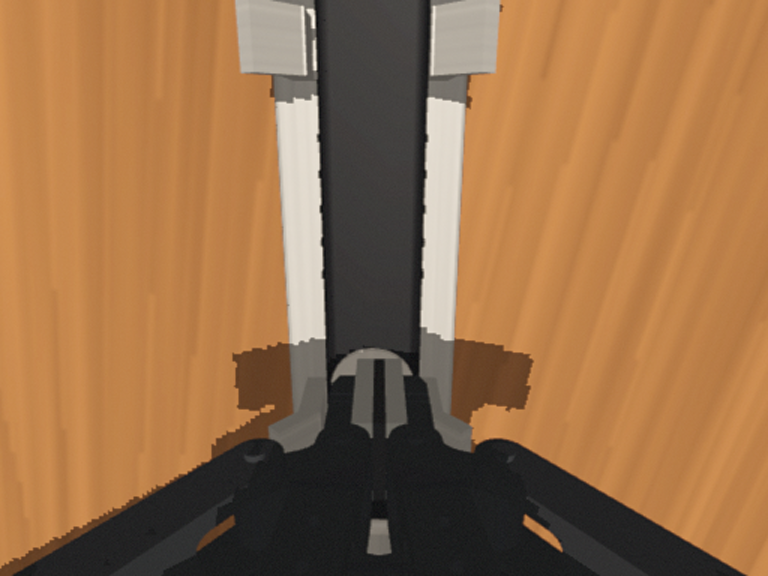

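Run:
```python
from plant import robot
from h import *
import math
a=1.739; ax=np.array([math.cos(a),math.sin(a),0]); c=np.array([0.649,0.0630,0])
o=[math.pi,0,a-math.pi/2]
robot.sleep(.2)
p=np.load("press.npy"); robot.move_straight([p[0],p[1],.10],vel=.08)
robot.grip(1.0)
q=c-0.08*ax-0*ax
robot.goto(list(q+[0,0,.22]),o)
f=robot.grab_frame("wrist"); save(f,"pics/w7.png",None,1.5); np.save("w7.npy",f,allow_pickle=True)
print(robot.sense()["t"])
```

```text
16.0917
```

View pics/w7.png

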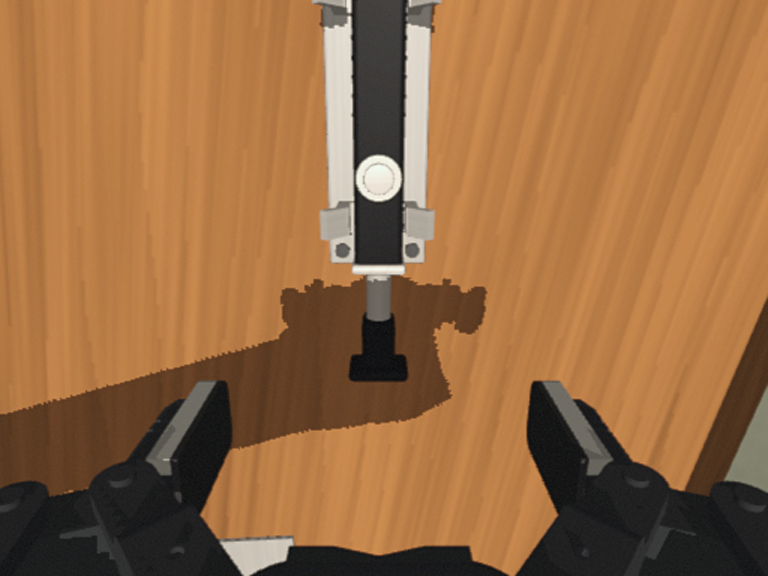

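The tube has sprung out: the flange is now at (379,370) and about 29 mm of steel tube shows. The button is up. Next I'll take the neck.

Run:
```python
from plant import robot
from h import *
import math
a=1.739; ax=np.array([math.cos(a),math.sin(a),0]); c=np.array([0.649,0.0630,0]);n=np.array([-ax[1],ax[0],0])
o=[math.pi,0,a-math.pi/2]
f=np.load("w7.npy",allow_pickle=True).item();P=depthpts(f)
g=lambda x,y,h:unproj(f,(x+.5)/1.5-.5,(y+.5)/1.5-.5,h)
r=lambda p:(((p-c)@ax).round(4),((p-c)@n).round(4))
b=g(378.5,178,.055);t1=g(378.5,319,.044);t2=g(378.5,355,.044);f2=g(378.5,381,.038)
print("btn",r(b),"neck",r(t1),r(t2),"flange end",r(f2))
sb=(b-c)@ax; sn=(t1+t2)/2; print("tube est",sb-(sn-c)@ax-(0.114-0.035))
k=c+((sn-c)@ax)*ax+((sn-c)@n)*n; k[2]=0
print(k, P[int(337/1.5),252])
robot.goto(list(k+[0,0,.12]),o)
hit=robot.move_straight(list(k+[0,0,.023]),vel=.1,contact_N=6)
print(hit)
robot.grip(0.0,strength=60)
s=robot.sense();print(s["t"],s["tcp_pos"],s["opening"],s["wrist_force"])
f=robot.grab_frame("wrist"); save(f,"pics/w8.png",None,1.5)
f=robot.grab_frame("top"); save(f,"pics/t8.png",(180,110,350,210),4.5)
```

```text
btn (np.float64(-0.0351), np.float64(-0.0017)) neck (np.float64(-0.1259), np.float64(-0.0014)) (np.float64(-0.1515), np.float64(-0.0014)) flange end (np.float64(-0.1741), np.float64(-0.0013))
tube est 0.024596886692020273
[ 0.6735948  -0.07351554  0.        ] [ 0.67327996 -0.07261708  0.04456393]
False
18.3417 [ 0.67355107 -0.07361042  0.0232687 ] 0.25042340982897354 [-0.87341045 -0.91109527  2.62796869]
```

View pics/w8.png

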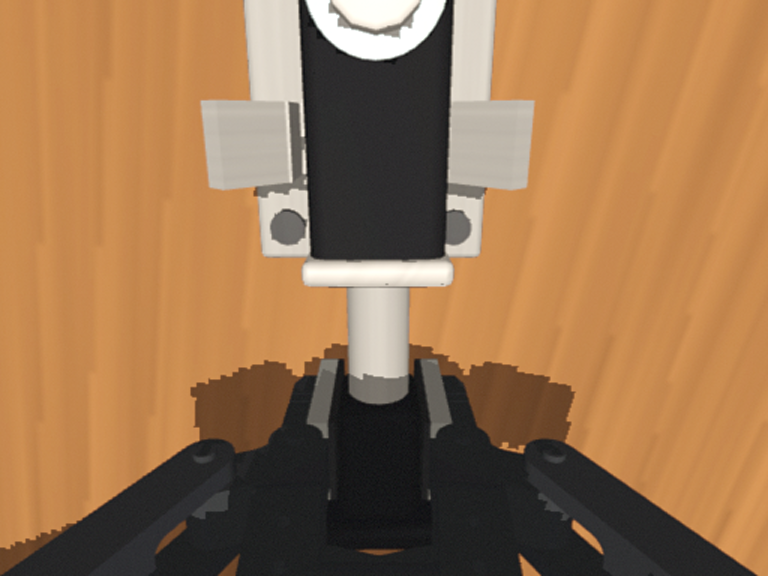

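View pics/t8.png

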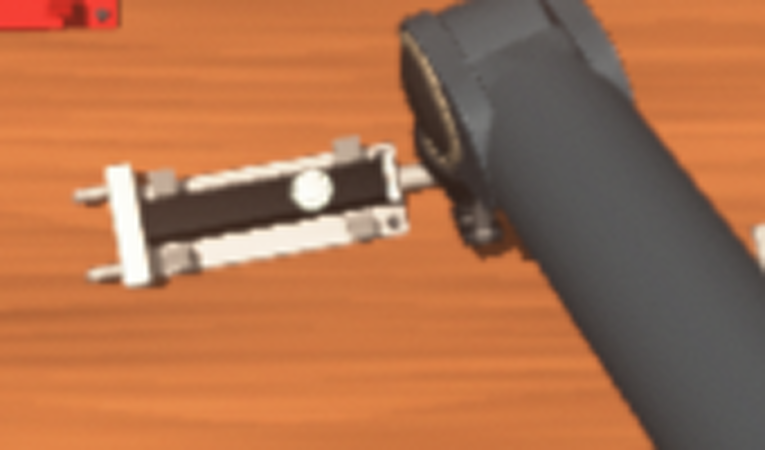

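The neck is gripped (opening matches 22 mm). Now I'll draw it out.

Run:
```python
from plant import robot
from h import *
import math
a=1.739; ax=np.array([math.cos(a),math.sin(a),0])
p0=np.array(robot.sense()["tcp_pos"])
np.save("p0.npy",p0)
def st():
    s=robot.sense();p=np.array(s["tcp_pos"]);w=np.array(s["wrist_force"])
    print(s["t"],"drawn",(-(p-p0)@ax).round(4),"pull",(w@ax).round(2),w.round(2),s["opening"])
st()
print(robot.move_straight(list(p0-0.06*ax),vel=.05,contact_N=20)); st()
print(robot.move_straight(list(p0-0.115*ax),vel=.02,contact_N=12)); st()
robot.sleep(.3); st()
f=robot.grab_frame("wrist"); save(f,"pics/w9.png",None,1.5); np.save("w9.npy",f,allow_pickle=True)
f=robot.grab_frame("top"); save(f,"pics/t9.png",(180,110,350,210),4.5); np.save("t9.npy",f,allow_pickle=True)
```

```text
18.4417 drawn 0.0 pull -1.15 [-1.26 -1.38  2.24] 0.24966619450127991
False
19.7917 drawn 0.0596 pull 2.51 [2.04 2.89 0.01] 0.24839127681338527
True
21.4333 drawn 0.0871 pull 3.77 [-1.02  3.65  1.5 ] 0.24993236664435697
21.7333 drawn 0.0854 pull 3.66 [0.37 3.78 2.77] 0.25021395950399733
```

View pics/w9.png

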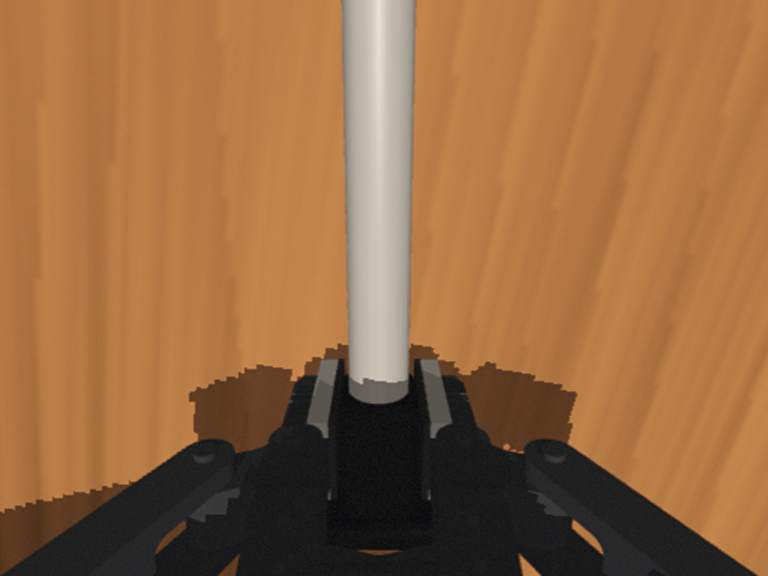

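View pics/t9.png

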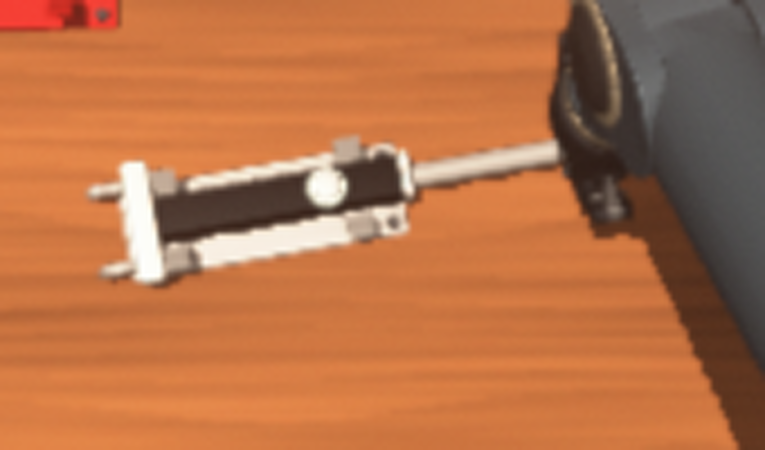

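The crosshead now bears on the saddle (puller slid about 9 mm), but the arm relaxed about 1.7 mm off the stop. I'll pull gently again so it holds against the stop.

Run:
```python
from plant import robot
from h import *
import math
a=1.739; ax=np.array([math.cos(a),math.sin(a),0])
p0=np.load("p0.npy")
def st():
    s=robot.sense();p=np.array(s["tcp_pos"]);w=np.array(s["wrist_force"])
    print(round(s["t"],2),"drawn",(-(p-p0)@ax).round(4),"pull",(w@ax).round(2),w.round(2),s["opening"],p.round(4));return (w@ax)
for d in np.arange(.086,.094,.001):
    robot.move_straight(list(p0-d*ax),vel=.01); robot.sleep(.15); print(round(d,3),end=" ")
    if st()>12: break
robot.sleep(.5);st()
f=robot.grab_frame("top"); save(f,"pics/t10.png",(180,110,350,210),4.5); np.save("t10.npy",f,allow_pickle=True)
f=robot.grab_frame("scene"); save(f,"pics/s10.png",(160,140,340,250),4.2)
```

```text
0.086 22.31 drawn 0.0859 pull 4.87 [ 0.11  4.96 -3.17] 0.24864346374082658 [ 0.6876 -0.1583  0.0227]
0.087 22.71 drawn 0.087 pull 4.69 [ 0.51  4.85 -2.74] 0.24882121456583164 [ 0.6879 -0.1594  0.0231]
0.088 23.11 drawn 0.088 pull 3.95 [ 0.49  4.09 -2.33] 0.2508432526079616 [ 0.6882 -0.1604  0.0232]
0.089 23.51 drawn 0.0886 pull 4.5 [-0.4   4.49 -2.19] 0.2498725330323266 [ 0.6882 -0.161   0.0232]
0.09 23.91 drawn 0.0886 pull 6.72 [ 0.27  6.86 -2.71] 0.2488818406251115 [ 0.6882 -0.161   0.0231]
0.091 24.31 drawn 0.0887 pull 8.19 [-0.27  8.26 -3.12] 0.24826671211530482 [ 0.6883 -0.161   0.0231]
0.092 24.71 drawn 0.0886 pull 9.9 [-1.44  9.8  -2.79] 0.24878060409400418 [ 0.6883 -0.161   0.023 ]
0.093 25.11 drawn 0.0887 pull 9.29 [-1.41  9.19 -2.19] 0.24905581923289624 [ 0.6881 -0.1611  0.0229]
0.094 25.51 drawn 0.0887 pull 11.71 [-2.19 11.51 -2.58] 0.24724437788001827 [ 0.6882 -0.1611  0.0229]
26.01 drawn 0.0887 pull 12.03 [-2.58 11.76 -2.92] 0.24771585762005124 [ 0.6882 -0.1611  0.0228]
```

View pics/t10.png

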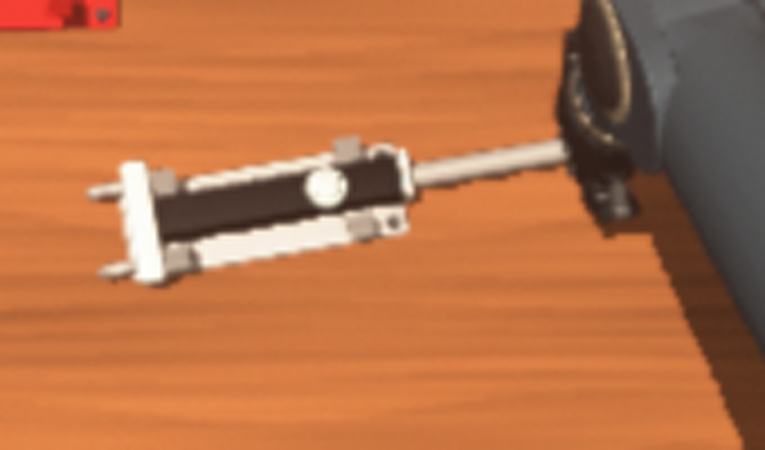

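View pics/s10.png

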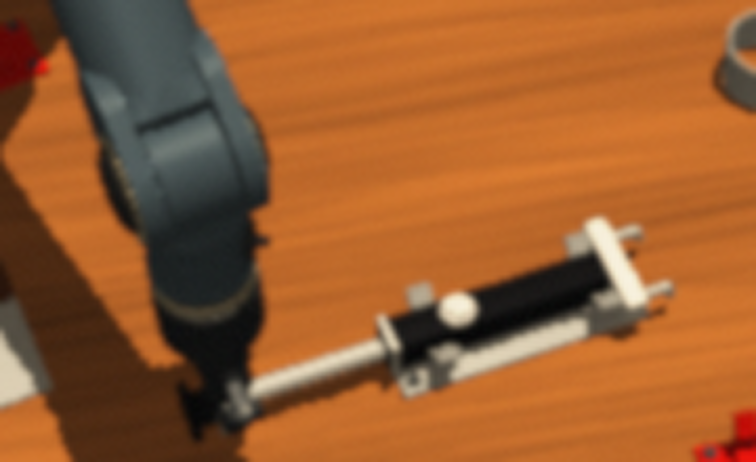

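Run:
```python
from plant import robot
from h import *
import math
a=1.739; ax=np.array([math.cos(a),math.sin(a),0]); c=np.array([0.649,0.0630,0]);n=np.array([-ax[1],ax[0],0])
f=np.load("t10.npy",allow_pickle=True).item();P=depthpts(f)
b=unproj(f,(326.5)/4.5-.5+180,(187.5)/4.5-.5+110,.055);print("btn",(b-c)@ax,(b-c)@n)
q=P.reshape(-1,3);s=(q-c)@ax;l=(q-c)@n
for lo,hi in((-.095,-.07),(-.03,.0),(0,.04),(.04,.07)):
    m=(s>lo)&(s<hi)&(abs(l+.001)<.008)&(q[:,2]>.03);print(lo,np.median(q[m,2]).round(4),m.sum())
p=np.array(robot.sense()["tcp_pos"]);print("neck from button",(b-p)@ax,"tube",(b-p)@ax-.079)
robot.close_job()
```

```text
btn -0.045852408385216446 -7.320392514403103e-05
-0.095 0.0471 42
-0.03 0.0476 49
0 0.0473 65
0.04 0.0476 48
neck from button 0.18165906089658937 tube 0.10265906089658937
the job is handed in; nothing more can be done
```

The puller lies in the steel cradle with the tube drawn out and held against a hard stop. The job is handed in, and no verdict is reported.

**What I did**
- I laid the closed puller in the steel cradle, button up and crosshead to the left, and let it go.
- I pressed the button at about 6 N (roughly 4.8 mm of travel) and let it up. The tube sprang out about 30 mm.
- I took the neck of the pull grip and drew the tube out until it met a hard end, then held it there with about 12 N of pull.

**Last checks**
- **Stop:** the tool stayed at 88.7 mm of draw while the pull rose from 4.5 to 12 N, and the grip opening hardly changed. The puller slid about 10 mm until the crosshead bore on the saddle. Taking off that slide and adding the 30 mm first stop puts the tube at about 109 mm.
- **Position in the cradle:** puller_center is about -11 mm along the seat and 0 mm sideways. The housing top measured 47.1 to 47.6 mm along its length, against 48 expected, so it lies level. The picture shows the button up.
- **Bystanders:** I did not measure the jar, ring cutter or scraper again at the end, but no move touched them.

**One check disagreed:** working from the button and tool positions gives 103 mm of tube, just under the 104 mm needed. I think this reads about 5 mm low, because the flange hid part of the neck when I gripped it. The same method gave 25 mm at the 30 mm first stop. Corrected, it gives about 108 mm.

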